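# Empty the used-tube hopper into its waste tray

### The job

Slide the grey waste tray in under the used-tube hopper, square and fully home against the stop at the back. Then push the latch bar on the front of the hopper so that its hinged floor drops open and all four tubes fall into the tray. Wait until they lie still, leave the tray in its place with the tubes in it, and leave the other things on the bench as they stand.

Things in the scene. Friction and masses are not known exactly. Their poses are not given: they have to be found in the camera images.
- hopper: White used-tube hopper on a fixed stand. Origin on the bench under its centre, z up, front -x (robot's side: latch, tray). In its frame, mm: open box 94 (x) by 110 (y) inside, walls z 187 to 262; side panels 8 thick at y +-90, from x -20 to 85, above z 145 from x -60. Parts below at x, z are in this frame.
- guard_edge (a point): Middle of the front edge (x -85, z 367) of the fixed clear plastic splash guard over the hopper: a level plate 4 mm thick, x -85 to 85, y -100 to 100, on posts at x -50 and 70, y +-90. It keeps a tool from coming straight down on the latch: tilt the tool 35 to 45 degrees, its wrist leaning away to the front.
- bay (a point): Point on the bench (x -20, y 0, z 0) where the tray's origin lies when the tray stands square and fully home against the stop: a bar 22 mm high across the back of the bay, front face at x 75, between the legs, 172 mm apart.
- trapdoor (a joint): The hopper's steel floor, 98 by 108 mm, z 181 to 185, with a front lip to x -64, hinged along its back edge (x 50, z 183). 0 rad is shut; once the latch lets go it falls open by its own weight and hangs at about 1.4 rad, its lowest edge about 70 mm above the bench. It does not latch again.
- floor_edge (a point): Middle of the floor's front edge (x -48, y 0, z 183 when shut).
- latch (a joint): Latch lever on the hopper's front, pivot along y at x -66, z 215. At 0 rad its nose holds up the floor's lip. Pushing its upper bar towards the hopper (+x) turns it, at most to 0.6 rad; the floor is let go at about 0.3 rad. A light spring (2 to 5 N at the bar) brings it back to 0.
- latch_bar (a point): Centre of the latch's black cross bar, 14 mm thick, 50 mm long along y, on an 8 mm rod, 65 mm from the pivot. At rest at x -93, z 274; at 0.3 rad x -74, z 279; at 0.6 rad x -55, z 279. Its front is free to be pushed.
- tray: Loose grey plastic waste tray, 190 (x) by 140 (y) by 45 mm high, walls and floor 4 mm, 0.2 to 0.4 kg, standing on the bench ahead of the hopper. Origin under its centre, z up; its front (-x) end carries the handle tab. It slides easily along the bench.
- tab (a point): Centre of the tray's upright handle tab, to pinch across tray y: 12 mm thick (y), tray frame x -95 to -135, z 18 to 66 mm. With the tray home it is at hopper x -115 to -155, below and ahead of the latch: lean the tool back to the front 15 to 30 degrees to clear it.
- tube1: Used capped sample tube, 75 mm long, 13 mm thick, cap 16 mm, 10 to 20 g, lying across the hopper's floor at the start. Origin at its middle, 8 mm off its axis; y along the tube.
- tube2: Used capped sample tube, 75 mm long, 13 mm thick, cap 16 mm, 10 to 20 g, lying across the hopper's floor at the start. Origin at its middle, 8 mm off its axis; y along the tube.
- tube3: Used capped sample tube, 75 mm long, 13 mm thick, cap 16 mm, 10 to 20 g, lying across the hopper's floor at the start. Origin at its middle, 8 mm off its axis; y along the tube.
- tube4: Used capped sample tube, 75 mm long, 13 mm thick, cap 16 mm, 10 to 20 g, lying across the hopper's floor at the start. Origin at its middle, 8 mm off its axis; y along the tube.
- rack: Bystander: yellow tube rack full of tubes, 100 by 190 by 84 mm (z). Origin under its centre (so for all bystanders).
- reagent: Bystander: white bottle, 64 mm thick, 150 mm high, beside the hopper.
- stainjar: Bystander: amber jar, 56 mm thick, 80 mm high, beside the hopper.
- glovebox: Bystander: cardboard box, 180 by 100 by 80 mm high.
- labelroll: Bystander: paper label roll lying flat, 90 mm across, 40 mm high.
- beaker: Bystander: glass beaker, 70 mm across, 90 mm high.

How it is judged:
On the way, in this order (a step that is already met when the one before it is completed fails the run):
1. the tray stands home under the shut hopper (horizontal distance between tray and bay below 0.02 m and angle between the x axis of tray and the x axis of hopper, either way round below 0.15 rad and height (world z) of tray below 0.008 m and value of joint trapdoor below 0.1 rad), for 0.2 s.
2. the latch is released and the floor swings open (value of joint trapdoor above 1 rad), for 0.1 s.
At the end, for the whole second after the job is handed in: The floor hangs open (over 1.0 rad), the tray stands on the bench within 20 mm and 0.15 rad of its home place under the hopper, and all four tubes lie at rest inside the tray, below its rim (horizontal distance between tray and bay below 0.02 m and angle between the x axis of tray and the x axis of hopper, either way round below 0.15 rad and height (world z) of tray below 0.008 m and value of joint trapdoor above 1 rad and linear speed of tray below 0.02 m/s and x of tube1 in the frame of tray between -0.095 and 0.095 m and y of tube1 in the frame of tray between -0.07 and 0.07 m and z of tube1 in the frame of tray between -0.01 and 0.045 m and linear speed of each of tube1, tube2, tube3, tube4 below 0.1 m/s and x of tube2 in the frame of tray between -0.095 and 0.095 m and y of tube2 in the frame of tray between -0.07 and 0.07 m and z of tube2 in the frame of tray between -0.01 and 0.045 m and x of tube3 in the frame of tray between -0.095 and 0.095 m and y of tube3 in the frame of tray between -0.07 and 0.07 m and z of tube3 in the frame of tray between -0.01 and 0.045 m and x of tube4 in the frame of tray between -0.095 and 0.095 m and y of tube4 in the frame of tray between -0.07 and 0.07 m and z of tube4 in the frame of tray between -0.01 and 0.045 m); the robot touches nothing.
It fails at once if a bystander is moved more than 30 mm or tipped over (distance of any of rack, reagent, stainjar, glovebox, labelroll, beaker from where it was at the start of the episode above 0.03 m or angle between any of rack, reagent, stainjar, glovebox, labelroll, beaker's own z axis and vertical above 0.5 rad).
It also fails if it takes over 53 s, if anything falls off the work surface, if the arm or the gripper's body presses on something with over 40 N, if the wrist force passes 120 N, or if a joint passes its speed limit or range.

### The arm

A 6-joint arm with a two-finger parallel gripper is mounted at the origin on the work surface. World frame = base frame: x ahead of the robot, y to its left, z up, the work surface at z = 0. Lengths are in m, angles in rad, forces in N, time in s.
With the tool pointing down it reaches from about 0.35 to 0.975 m from the base axis. Payload 17.4 kg.
Tool frame: the origin (TCP) lies at the centre of the arm's flange, where the gripper is bolted on; the fingertips stand 173 mm ahead of it and the grasp point (between the pads) lies ahead of it (hold_point_z is the z of the grasp point in the tool frame, in m); z points along the fingers, y is the line along which they close (so a half turn about z gives the same grasp; the last joint's range is limited). The gripper opens to 85 mm and grips with 20 to 120 N. Pads are 22 mm wide; open, the fingers measure 114 mm over their backs; the gripper's body (76 mm by 85 mm) begins 54 mm behind the grasp point. The pads swing forward as they close: fully open they stand 13 mm farther back than shut.
Start: joints at [1.226, 0.116, 1.442, -0, 1.584, -0.038], TCP at [0.204, 0.643, 0.405] pointing down, gripper open.
Joint ranges: [-2.83, 2.83], [-0.83, 2.19], [0.07, 2.5], [-1.14, 4.28], [0.01, 3], [-2.97, 2.97]. Speed limits (rad/s): [1.89, 1.89, 2.22, 3.14, 3.14, 3.14].

### API

Orientations are given as a rotation vector (axis times angle).
In Python, from plant import state, capture, camera_info, job_done, hold_point_z gives the robot as it stands.
- The arm moves only by the tool play_rows, never from a script. Its argument "plan" is text: rows parted by semicolons, each of 7 numbers parted by spaces: the shift along the tool's x, y, z in cm, then the turn, a rotation vector about the tool's x, y, z in degrees, then the finger opening in cm, from 0 to 8.54. In form: tx ty tz ax ay az fingers; .... A call has 1 to 20 rows; each row is the pose to reach, as a shift and turn from the pose commanded when the call began, along the tool's axes at that moment; what a row does not reach only later rows make up. A row lasts 1/10 s, in which the tool goes at most 50 mm and 8.59 degrees, less where a joint would pass 70% of its speed; a pose out of reach is approached as far as the arm can. A call with a gripper value outside its range is refused whole. The fingers move at their own pace and stop on an object; the grip force is fixed at half the most. Time passes only in rows, so rows that repeat a pose let the fingers close. It gives the time, the measured TCP pose, the force, the opening and the grip force at its end, in the units of the state.
- state(): the state, without advancing time (a new reading comes with each control period).
- capture(name): name is "scene" or "top" or "wrist"; returns (picture, depth): 480x640x3 uint8, red, green, blue; 480x640 float32, m along the optical axis (not along the pixel's ray), 0 where there is no reading.
- camera_info(name): a dict with "intrinsics" (3x3 intrinsics, pixels), "dist" ([k1, k2, p1, p2, k3] as OpenCV has them; the pictures are not rectified), "R" (3x3) and "t" (3): a world point X has camera coordinates R X + t; the wrist camera has in their place "T_tool_cam" (4x4, takes a point from camera to tool coordinates, whose origin is the TCP and whose axes are the flange's). Camera axes: x right, y down, z forward; pixel columns grow to the right and rows downward; lengths in m; the calibration is good to about 2 mm. A picture is of the moment at which its call begins: read the wrist's pose just before it. camera_info takes no time and is no camera call.
- job_done(): hands the job in; it is judged then, once.
The state is a dict: "time_s": time; "qpos": joint angles; "qd": joint speeds; "joint_efforts": joint torques, N m; "tcp_pos": TCP position; "tool_rot": TCP orientation; "contact_force": force on the tool from outside, world axes, zero at the start; "moment": the same for the moment, N m; "gripper_width": finger opening in m; "finger_force": force on a finger pad.
Only numpy, scipy, OpenCV 4.12 (cv2) and the standard library are available. Lean on these libraries where they do the work, as an engineer would, in place of code of your own. Each camera call takes 0.05 s, during which the arm holds its last target. There are 200 camera calls.

## Working session

There is one attempt and no reset: what is moved stays moved. The work goes in short steps, Python scripts to look and compute and a tool call to move; the robot and the scene stay as the last step left them, time stands still between calls to the robot, and variables do not carry over. Pictures are saved under pics/ and viewed, at most 10 in all, crops included, and the job is handed in when it is done.

Besides the shell and the picture viewer there is one more tool, called after "Request:" as a command line: name --argument value ..., lists and objects as JSON in quotes. play_rows: Moves the arm, as the interface text tells. Its arguments: {"type":"object","properties":{"plan":{"type":"string"}},"required":["plan"]}

```bash
ls; mkdir -p pics; cat > h.py <<'E'
import numpy as np,cv2
from plant import *
from scipy.spatial.transform import Rotation as Ro
def cloud(name,s=None):
    if s is None: s=state()
    im,d=capture(name); c=camera_info(name); K=np.array(c["intrinsics"]);D=np.array(c["dist"])
    v,u=np.mgrid[:480,:640]
    p=cv2.undistortPoints(np.stack([u,v],-1).reshape(-1,1,2).astype(float),K,D).reshape(480,640,2)
    P=np.dstack([p[...,0]*d,p[...,1]*d,d]).astype(float)
    if "R" in c: W=(P-np.array(c["t"]))@np.array(c["R"])
    else:
        T=np.array(c["T_tool_cam"]); W=P@T[:3,:3].T+T[:3,3]
        W=W@Ro.from_rotvec(s["tool_rot"]).as_matrix().T+np.array(s["tcp_pos"])
    W[d<=0]=np.nan
    return im,W
def save(n,im): cv2.imwrite("pics/"+n+".png",im[...,::-1])
E
python3 - <<'E'
from h import *
s=state();print(s["time_s"],s["tcp_pos"],s["tool_rot"],hold_point_z)
for n in("scene","top"):
    im,W=cloud(n,s);save(n,im);np.save(n+"W.npy",W);np.save(n+"I.npy",im)
    c=camera_info(n);print(n,-np.array(c["R"]).T@c["t"])
E
```

```text
pics
0.0 [0.20384843 0.64348961 0.40397025] [-4.79964408e-01 -3.10449207e+00  1.77238296e-03] 0.1547
scene [ 0.17894681 -0.02394138  1.36791147]
top [0.42959728 0.01353154 1.67519396]
```

View pics/scene.png

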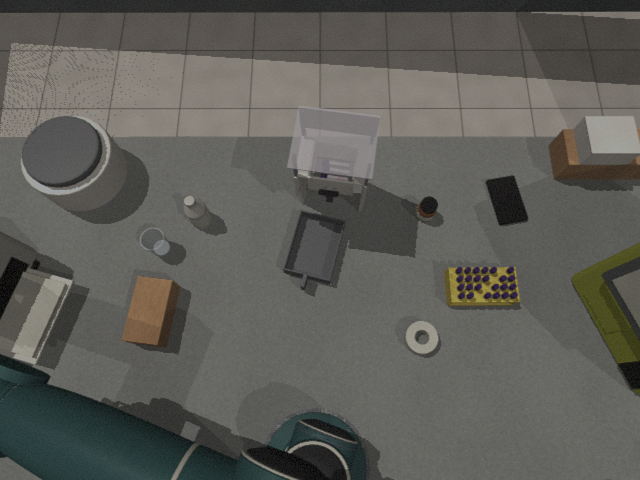

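View pics/top.png

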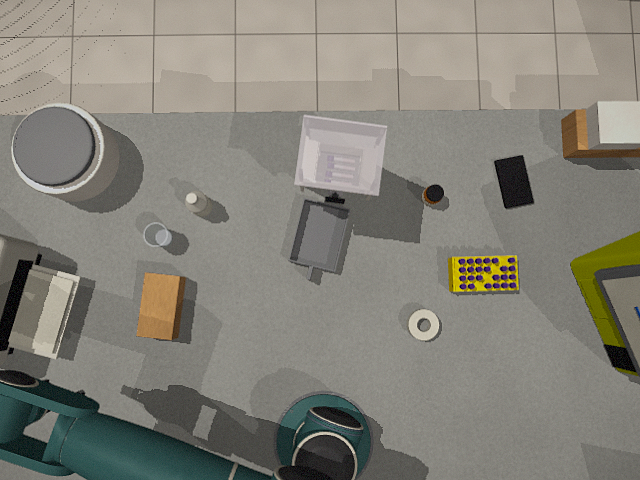

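The scene and top views show the guard at top px (303,115)–(379,195), the latch bar at (335,197), and the tray turned, with its corners near (303,195),(352,205),(340,275),(290,262) and its tab at (316,276). Next I measure these.

```bash
python3 - <<'E'
from h import *
def ray(n,uv,z):
    c=camera_info(n);R=np.array(c["R"]);t=np.array(c["t"]);C=-R.T@t
    p=cv2.undistortPoints(np.array(uv,float).reshape(-1,1,2),np.array(c["intrinsics"]),np.array(c["dist"])).reshape(-1,2)
    d=np.c_[p,np.ones(len(p))]@R
    return C+d*((z-C[2])/d[:,2])[:,None]
for n in("scene","top"):
    W=np.load(n+"W.npy");im=np.load(n+"I.npy");print(n)
    roi=(abs(W[...,1]+.0)<.25)&(W[...,0]>.35)&(W[...,0]<1.1)
    for lo,hi in((.03,.06),(.06,.075),(.25,.265),(.268,.29),(.355,.38)):
        m=roi&(W[...,2]>lo)&(W[...,2]<hi); q=W[m]
        if len(q)>8:
            vv,uu=np.where(m);print(lo,hi,len(q),np.round(q.min(0),3),np.round(q.max(0),3),np.round(np.median(q,0),3),'uv',uu.min(),uu.max(),vv.min(),vv.max())
            np.save(f"{n}_{lo}.npy",q)
            if hi in(.06,.38):
                r=cv2.minAreaRect((q[:,:2]*1000).astype(np.float32));print(r,np.round(cv2.boxPoints(r)))
print(ray("top",[(303,115),(387,125),(379,195),(296,185)],.369).round(3))
print(ray("scene",[(297,108),(381,116),(375,182),(290,172)],.369).round(3))
big=np.vstack([cv2.resize(np.load("topI.npy")[105:290,270:400],None,fx=3,fy=3,interpolation=2)])
b2=cv2.resize(np.load("sceneI.npy")[105:290,270:400],None,fx=3,fy=3,interpolation=2)
save("crop",np.hstack([big,b2]))
E
```

```text
scene
0.03 0.06 522 [ 0.465 -0.137  0.03 ] [0.809 0.095 0.06 ] [0.615 0.02  0.043] uv 283 361 178 289
((626.0921630859375, -21.121627807617188), (186.48709106445312, 338.13427734375), 78.07479858398438) [[ 441.  -77.]
 [ 772. -147.]
 [ 811.   35.]
 [ 480.  105.]]
0.06 0.075 81 [ 0.465 -0.134  0.06 ] [0.799 0.048 0.073] [0.491 0.035 0.066] uv 300 361 178 287
0.25 0.265 319 [ 0.678 -0.131  0.25 ] [0.728 0.053 0.265] [ 0.703 -0.032  0.261] uv 294 366 170 189
0.268 0.29 141 [ 0.648 -0.132  0.269] [0.724 0.052 0.29 ] [ 0.659 -0.034  0.278] uv 294 367 170 196
0.355 0.38 5391 [ 0.654 -0.157  0.361] [0.85  0.063 0.374] [ 0.748 -0.048  0.368] uv 287 379 106 179
((752.2645874023438, -47.128936767578125), (200.3220672607422, 173.5635528564453), 81.5566177368164) [[ 652. -133.]
 [ 823. -159.]
 [ 853.   39.]
 [ 681.   65.]]
top
0.03 0.06 382 [ 0.473 -0.087  0.03 ] [0.711 0.094 0.059] [0.613 0.008 0.044] uv 288 349 197 279
((584.712158203125, 7.925697326660156), (140.1534423828125, 230.5718231201172), 75.33940124511719) [[455. -31.]
 [679. -89.]
 [714.  47.]
 [491. 105.]]
0.06 0.075 54 [0.472 0.024 0.06 ] [0.513 0.042 0.074] [0.492 0.033 0.066] uv 306 312 265 279
0.268 0.29 108 [ 0.656 -0.061  0.27 ] [ 0.675 -0.013  0.29 ] [ 0.665 -0.035  0.28 ] uv 325 344 196 203
0.355 0.38 5908 [ 0.661 -0.16   0.359] [0.854 0.061 0.378] [ 0.755 -0.049  0.369] uv 294 386 115 194
((756.8739013671875, -49.49726104736328), (200.4935302734375, 169.955810546875), 81.58094787597656) [[ 658. -136.]
 [ 826. -161.]
 [ 856.   37.]
 [ 687.   62.]]
[[ 0.854  0.038  0.369]
 [ 0.827 -0.162  0.369]
 [ 0.659 -0.138  0.369]
 [ 0.685  0.057  0.369]]
[[ 0.841  0.042  0.369]
 [ 0.819 -0.161  0.369]
 [ 0.645 -0.141  0.369]
 [ 0.67   0.055  0.369]]
```

View pics/crop.png

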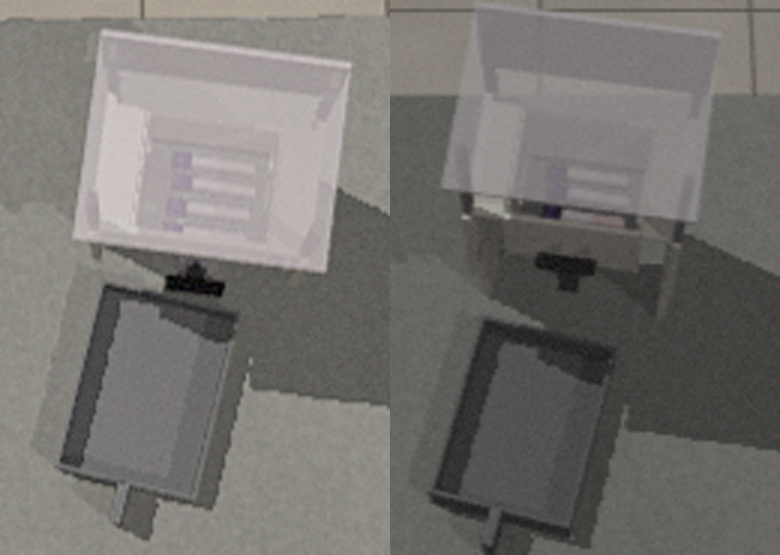

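The crop shows the latch bar in front of the guard, four tubes on the floor, and the tray tab clear. The hopper is at about (0.755,-0.048) with yaw -8.5°. The tray is at (0.604,0.003) with yaw -14.6°, and its tab is at (0.491,0.033). The measured sizes match the given ones.

```bash
cat >> h.py <<'E'
def rot(yaw,tilt):
    y,t=np.radians([yaw,tilt]);f=np.array([np.cos(y),np.sin(y),0]);Y=np.array([-np.sin(y),np.cos(y),0])
    z=f*np.sin(t)-np.array([0,0,np.cos(t)]);return np.c_[np.cross(Y,z),Y,z]
def rel(p,yaw,tilt,ahead=hold_point_z,s=None):
    "shift cm / turn deg putting the point `ahead` along tool z at p"
    s=s or state();R0=Ro.from_rotvec(s["tool_rot"]).as_matrix();R=rot(yaw,tilt)
    tcp=np.array(p)-R[:,2]*ahead
    return np.r_[R0.T@(tcp-np.array(s["tcp_pos"]))*100,np.degrees(Ro.from_matrix(R0.T@R).as_rotvec())].round(2)
def hop(x,y,z,o=(.755,-.048),yaw=-8.5):
    c,s=np.cos(np.radians(yaw)),np.sin(np.radians(yaw));return np.array([o[0]+c*x-s*y,o[1]+s*x+c*y,z])
E
python3 - <<'E'
from h import *
g=np.array([.488,.034,.048]);R=rot(-14.6,25)
print(rel(g-R[:,2]*.12,-14.6,25)); print(rel(g,-14.6,25))
E
```

```text
[-33.9  -50.12  10.76  -0.71 -25.    -2.92]
[-38.96 -49.84  21.63  -0.71 -25.    -2.92]
```

Request:
play_rows --plan "-8 -12 2 0 -6 -0.7 8.5; -17 -25 4 -0.4 -12.5 -1.5 8.5; -25 -37 7 -0.5 -19 -2.2 8.5; -33.9 -50.1 10.8 -0.7 -25 -2.9 8.5; -33.9 -50.1 10.8 -0.7 -25 -2.9 8.5; -33.9 -50.1 10.8 -0.7 -25 -2.9 8.5; -33.9 -50.1 10.8 -0.7 -25 -2.9 8.5; -33.9 -50.1 10.8 -0.7 -25 -2.9 8.5; -33.9 -50.1 10.8 -0.7 -25 -2.9 8.5; -33.9 -50.1 10.8 -0.7 -25 -2.9 8.5; -33.9 -50.1 10.8 -0.7 -25 -2.9 8.5; -33.9 -50.1 10.8 -0.7 -25 -2.9 8.5; -33.9 -50.1 10.8 -0.7 -25 -2.9 8.5; -33.9 -50.1 10.8 -0.7 -25 -2.9 8.5; -33.9 -50.1 10.8 -0.7 -25 -2.9 8.5; -33.9 -50.1 10.8 -0.7 -25 -2.9 8.5; -33.9 -50.1 10.8 -0.7 -25 -2.9 8.5; -33.9 -50.1 10.8 -0.7 -25 -2.9 8.5"

```text
time_s: 1.9
tcp_pos: [0.3756, 0.0643, 0.2968]
tool_rot: [0.343, 2.686, -0.075]
contact_force: [-0.3, 0.3, -0.9]
gripper_width: 0.0847
finger_force: 0.0
```

```bash
python3 - <<'E'
from h import *
s=state();im,W=cloud("wrist",s);save("w1",im)
m=(W[...,2]>.058)&(W[...,2]<.072)&(abs(W[...,0]-.49)<.05)&(abs(W[...,1]-.03)<.05);q=W[m]
print(len(q))
if len(q): 
    print(q.min(0),q.max(0),cv2.minAreaRect((q[:,:2]*1000).astype(np.float32)))
m=(W[...,2]>.038)&(W[...,2]<.05)&(abs(W[...,0]-.6)<.2)&(abs(W[...,1])<.15);q=W[m];print(len(q),cv2.minAreaRect((q[:,:2]*1000).astype(np.float32)))
print(rel([.488,.034,.048],-14.6,25))
E
```

```text
1223
[0.46645663 0.02173246 0.05800591] [0.50697156 0.04258968 0.06829269] ((486.67633056640625, 32.2732048034668), (11.970138549804688, 40.212677001953125), 75.5478286743164)
6859 ((638.6795654296875, -26.157958984375), (187.60867309570312, 362.5123291015625), 77.75613403320312)
[-3.000e-02 -1.000e-01  1.199e+01  8.000e-02  1.000e-02  3.000e-02]
```

View pics/w1.png

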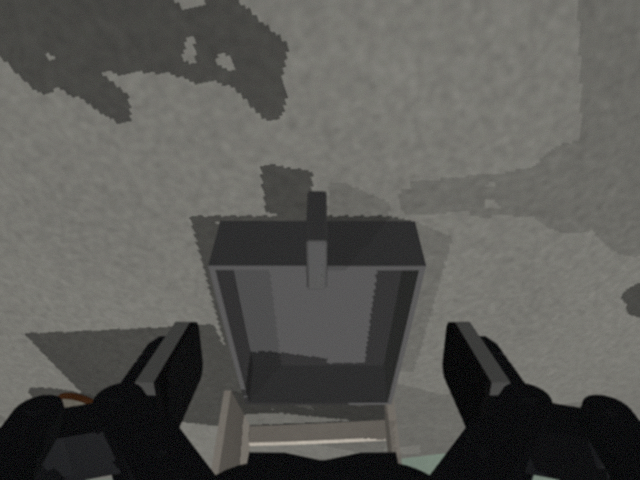

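The wrist view shows the tab at (316,265), centred between the fingers. It measures 12×40 mm at (0.487,0.032), yaw -14.5°. I'll descend and pinch it.

Request:
play_rows --plan "0.1 -0.1 3 0 0 0 8.5; 0.2 -0.2 6 0 0 0 8.5; 0.3 -0.3 8 0 0 0 8.5; 0.33 -0.3 10 0 0 0 8.5; 0.33 -0.3 11.2 0 0 0 8.5; 0.33 -0.3 11.8 0 0 0 8.5; 0.33 -0.3 11.8 0 0 0 8.5; 0.33 -0.3 11.8 0 0 0 0; 0.33 -0.3 11.8 0 0 0 0; 0.33 -0.3 11.8 0 0 0 0; 0.33 -0.3 11.8 0 0 0 0; 0.33 -0.3 11.8 0 0 0 0; 0.33 -0.3 11.8 0 0 0 0; 0.33 -0.3 11.8 0 0 0 0; 0.33 -0.3 11.8 0 0 0 0; 0.33 -0.3 11.8 0 0 0 0; 0.33 -0.3 11.8 0 0 0 0"

```text
time_s: 3.65
tcp_pos: [0.4205, 0.0489, 0.1887]
tool_rot: [0.345, 2.685, -0.075]
contact_force: [-4.4, 1.1, 6.3]
gripper_width: 0.0114
finger_force: 59.3
```

```bash
python3 - <<'E'
from h import *
for x in(-150,-120,-60,-20,-14): print(x,rel(hop(x/1e3-.118,0,.0485),-8.5,25))
E
```

```text
-150 [-1.51 -4.48  0.7  -2.53  0.03 -5.57]
-120 [-4.22 -4.17  1.96 -2.53  0.03 -5.57]
-60 [-9.62 -3.53  4.49 -2.53  0.03 -5.57]
-20 [-13.22  -3.1    6.17  -2.53   0.03  -5.57]
-14 [-13.77  -3.04   6.42  -2.53   0.03  -5.57]
```

Request:
play_rows --plan "-0.2 -0.6 0.1 -0.35 0 -0.8 0; -0.4 -1.2 0.2 -0.7 0 -1.6 0; -0.6 -1.8 0.3 -1.05 0 -2.3 0; -0.8 -2.4 0.4 -1.4 0 -3.0 0; -1.0 -3.0 0.5 -1.7 0 -3.8 0; -1.2 -3.6 0.6 -2.1 0 -4.6 0; -1.4 -4.1 0.65 -2.4 0 -5.2 0; -1.5 -4.5 0.7 -2.5 0 -5.6 0; -1.5 -4.5 0.7 -2.5 0 -5.6 0; -1.5 -4.5 0.7 -2.5 0 -5.6 0"

```text
time_s: 4.65
tcp_pos: [0.4252, 0.001, 0.1887]
tool_rot: [0.201, 2.698, -0.046]
contact_force: [0.6, -4.2, 5.6]
gripper_width: 0.0111
finger_force: 59.0
```

```bash
python3 - <<'E'
from h import *
s=state();print(s["contact_force"],s["gripper_width"]);im,W=cloud("wrist",s);save("w2",im);np.save("w2W.npy",W)
im,W=cloud("top",s)
roi=(abs(W[...,1]+.0)<.2)&(W[...,0]>.45)&(W[...,0]<.75)
q=W[roi&(W[...,2]>.036)&(W[...,2]<.05)];print(len(q),cv2.minAreaRect((q[:,:2]*1000).astype(np.float32)))
for x in(-120,-60,-20,-14): print(x,rel(hop(x/1e3-.118,0,.0485),-8.5,25))
E
```

```text
[ 0.60894442 -4.16548658  5.56467845] 0.011097044887554391
298 ((603.7158203125, -25.027793884277344), (140.32034301757812, 209.68408203125), 81.36310577392578)
-120 [-2.72  0.02  1.27 -0.07  0.06  0.01]
-60 [-8.16  0.02  3.81 -0.07  0.06  0.01]
-20 [-1.178e+01  2.000e-02  5.510e+00 -7.000e-02  6.000e-02  1.000e-02]
-14 [-1.233e+01  2.000e-02  5.760e+00 -7.000e-02  6.000e-02  1.000e-02]
```

View pics/w2.png

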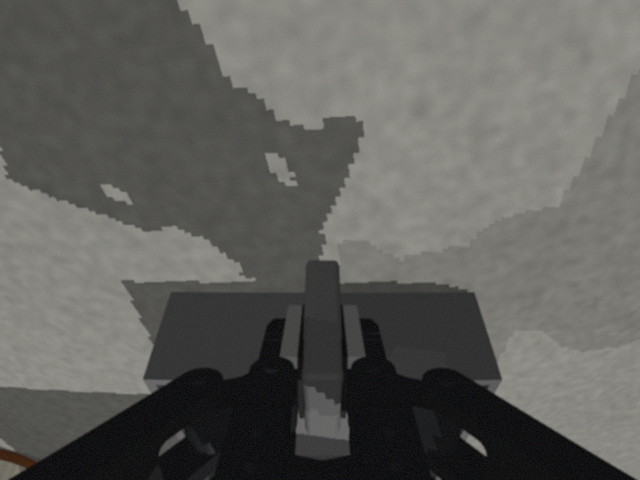

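The pinch holds at the tab (320,400). The tray has turned to -8.6° and is on the hopper's centre line. I'll slide it in.

Request:
play_rows --plan "-0.9 0 0.42 0 0 0 0; -1.8 0 0.84 0 0 0 0; -2.7 0 1.26 0 0 0 0; -3.6 0 1.68 0 0 0 0; -4.5 0 2.1 0 0 0 0; -5.4 0 2.52 0 0 0 0; -6.3 0 2.94 0 0 0 0; -7.2 0 3.36 0 0 0 0; -8.1 0 3.78 0 0 0 0; -8.9 0 4.15 0 0 0 0; -9.6 0 4.48 0 0 0 0; -10.2 0 4.76 0 0 0 0; -10.6 0 4.94 0 0 0 0; -10.9 0 5.08 0 0 0 0; -11.1 0 5.18 0 0 0 0; -11.3 0 5.27 0 0 0 0; -11.3 0 5.27 0 0 0 0"

```text
time_s: 6.45
tcp_pos: [0.5486, -0.017, 0.1887]
tool_rot: [0.2, 2.698, -0.046]
contact_force: [0.8, 0.1, 6.9]
gripper_width: 0.0114
finger_force: 59.3
```

Still free. I'll go on gently until the stop shows in the force.

Request:
play_rows --plan "-0.18 0 0.09 0 0 0 0; -0.36 0 0.17 0 0 0 0; -0.54 0 0.25 0 0 0 0; -0.63 0 0.29 0 0 0 0; -0.63 0 0.29 0 0 0 0"

```text
time_s: 6.95
tcp_pos: [0.5537, -0.0178, 0.1888]
tool_rot: [0.201, 2.705, -0.046]
contact_force: [-57.1, 5.3, 40.8]
gripper_width: 0.0115
finger_force: 68.3
```

Request:
play_rows --plan "0.14 0 -0.07 0 0 0 0; 0.14 0 -0.07 0 0 0 0; 0.14 0 -0.07 0 0 0 3; 0.14 0 -0.07 0 0 0 5; 0.14 0 -0.07 0 0 0 5; 0.14 0 -0.07 0 0 0 5; 0.14 0 -0.07 0 0 0 5; 0.14 0 -0.07 0 0 0 5"

```text
time_s: 7.75
tcp_pos: [0.5537, -0.0181, 0.1883]
tool_rot: [0.2, 2.699, -0.046]
contact_force: [0.8, -0.4, -0.3]
gripper_width: 0.0498
finger_force: 0.0
```

```bash
python3 - <<'E'
from h import *
s=state();print(s["contact_force"],s["gripper_width"],s["tcp_pos"])
im,W=cloud("wrist",s);save("w3",im)
R=Ro.from_rotvec(s["tool_rot"]).as_matrix();g=np.array(s["tcp_pos"])+R[:,2]*.1547;print("grasp",g)
m=(W[...,2]>.058)&(W[...,2]<.072)&(abs(W[...,0]-g[0])<.05)&(abs(W[...,1]-g[1])<.018);q=W[m];print(len(q),q.min(0),q.max(0),cv2.minAreaRect((q[:,:2]*1000).astype(np.float32)))
print("expected tab",hop(-.135,0,0))
E
```

```text
[ 0.79622113 -0.3625219  -0.26247919] 0.049775528176622875 [ 0.55366084 -0.01805451  0.18830939]
grasp [ 0.61829915 -0.02782368  0.04810046]
3231 [ 0.59807954 -0.03609213  0.05802892] [ 0.63896417 -0.01934352  0.06787827] ((618.5233154296875, -27.743545532226562), (11.903153419494629, 40.55447006225586), 81.57241821289062)
expected tab [ 0.62148286 -0.02804573  0.        ]
```

View pics/w3.png

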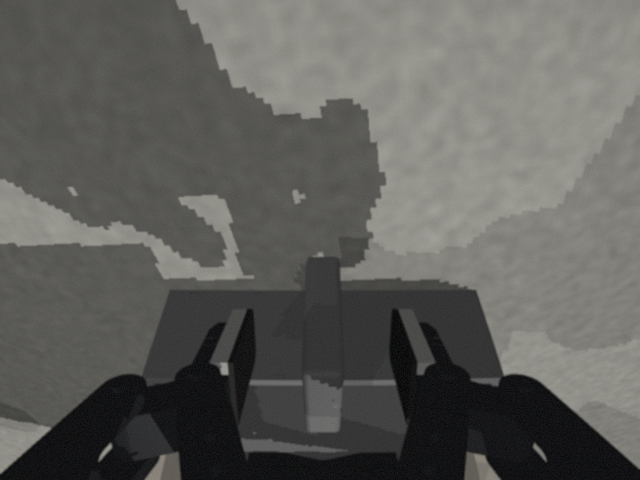

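The tab is now at (0.6185,-0.0277), yaw -8.4°, px (322,345), with the fingers clear of it. The tray is home, which moves my hopper origin to about (0.752,-0.048). Next I retreat, then compute the latch push.

Request:
play_rows --plan "0 0 -1 0 0 0 5; 0 0 -3 0 0 0 5; 0 0 -6 0 0 0 5; 0 0 -9 0 0 0 5; 0 0 -12 0 0 0 5; 0 0 -15 0 0 0 3; 0 0 -15 0 0 0 0; 0 0 -15 0 0 0 0; 0 0 -15 0 0 0 0; 0 0 -15 0 0 0 0"

```text
time_s: 8.8
tcp_pos: [0.491, -0.0086, 0.3232]
tool_rot: [0.2, 2.7, -0.046]
contact_force: [0.3, 0.0, 0.2]
gripper_width: 0.0
finger_force: 0.0
```

```bash
cat >> h.py <<'E'
def relC(x,z,tilt=42,yaw=-8.5):
    R=rot(yaw,tilt);c=hop(x,0,z,o=(.752,-.048));v=R@np.array([-.011,0,.173])
    return rel(c-v,yaw,tilt,0)
E
python3 - <<'E'
from h import *
s=state();print(s["gripper_width"])
im,W=cloud("top",s)
roi=(abs(W[...,1]+.03)<.06)&(W[...,0]>.6)&(W[...,0]<.7)&(W[...,2]>.268)&(W[...,2]<.29)&(im.sum(2)<120);q=W[roi];print("bar",len(q),q.min(0),q.max(0),"expect",hop(-.093,0,.274,o=(.752,-.048)))
q=W[(abs(W[...,1])<.2)&(W[...,2]>.06)&(W[...,2]<.075)&(W[...,0]<.66)&(W[...,0]>.5)];print("tab",len(q),np.median(q,0) if len(q) else 0)
for a in((-.15,.285),(-.12,.276),(-.1,.276),(-.085,.278),(-.075,.279)): print(a,relC(*a))
E
```

```text
4.628411897199729e-06
bar 94 [ 0.65562292 -0.0601833   0.27130653] [ 0.67136391 -0.01257785  0.28615184] expect [ 0.66002152 -0.03425372  0.274     ]
tab 47 [ 0.62569013 -0.02711162  0.06578752]
(-0.15, 0.285) [ -2.58  -0.05  -7.94  -0.04 -17.1    0.04]
(-0.12, 0.276) [ -4.92  -0.05  -5.86  -0.04 -17.1    0.04]
(-0.1, 0.276) [ -6.74  -0.05  -5.02  -0.04 -17.1    0.04]
(-0.085, 0.278) [ -8.18  -0.05  -4.57  -0.04 -17.1    0.04]
(-0.075, 0.279) [ -9.13  -0.05  -4.24  -0.04 -17.1    0.04]
```

Request:
play_rows --plan "-0.5 0 -3 0 -5 0 0; -1 0 -5 0 -9 0 0; -1.5 0 -7 0 -13 0 0; -2.5 0 -8 0 -17 0 0; -2.5 0 -8 0 -17 0 0; -2.5 0 -8 0 -17 0 0; -3.7 0 -6.8 0 -17 0 0; -4.9 0 -5.9 0 -17 0 0; -4.9 0 -5.9 0 -17 0 0; -4.9 0 -5.9 0 -17 0 0"

```text
time_s: 9.85
tcp_pos: [0.5102, -0.0114, 0.3973]
tool_rot: [0.178, 2.406, -0.069]
contact_force: [0.4, -0.1, 0.2]
gripper_width: -0.0006
finger_force: 0.0
```

```bash
python3 - <<'E'
from h import *
s=state();print(s["contact_force"])
im,W=cloud("wrist",s);i2,_=cloud("scene",s)
save("w4",np.hstack([cv2.resize(im[200:480],None,fx=.62,fy=.62),cv2.resize(i2[100:274,260:420],(396,173))]) if 0 else im)
m=(im.sum(2)<130)&(W[...,2]>.262)&(W[...,2]<.292)&(abs(W[...,1]+.034)<.05)&(W[...,0]>.64)
if m.sum():q=W[m];print(m.sum(),q.min(0),q.max(0))
for a in((-.1,.276),(-.085,.278),(-.075,.279),(-.068,.279)): print(a,relC(*a))
E
```

```text
[ 0.37667454 -0.08487494  0.24034347]
270 [ 0.64944347 -0.05935813  0.26936814] [ 0.66163465 -0.01078371  0.27912392]
(-0.1, 0.276) [-1.49 -0.05  1.47 -0.03 -0.06  0.04]
(-0.085, 0.278) [-2.74 -0.05  2.33 -0.03 -0.06  0.04]
(-0.075, 0.279) [-3.55 -0.05  2.92 -0.03 -0.06  0.04]
(-0.068, 0.279) [-4.07 -0.05  3.39 -0.03 -0.06  0.04]
```

View pics/w4.png

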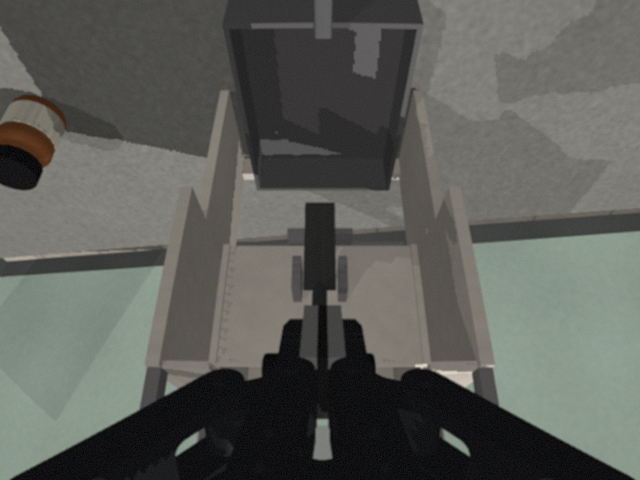

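The wrist view shows the tray square between the panels against the stop. The latch rod is at (320,250), in line with the closed fingers. I'll push.

Request:
play_rows --plan "-0.7 0 0.7 0 0 0 0; -1.5 0 1.45 0 0 0 0; -1.9 0 1.75 0 0 0 0; -2.3 0 2.05 0 0 0 0; -2.7 0 2.3 0 0 0 0; -3.1 0 2.6 0 0 0 0; -3.5 0 2.9 0 0 0 0; -3.5 0 2.9 0 0 0 0; -3.5 0 2.9 0 0 0 0"

```text
time_s: 10.85
tcp_pos: [0.5552, -0.0181, 0.4003]
tool_rot: [0.178, 2.403, -0.069]
contact_force: [-4.1, 1.1, 1.0]
gripper_width: -0.0
finger_force: 1.9
```

```bash
python3 - <<'E'
from h import *
s=state();print(s["contact_force"],s["tcp_pos"])
im,W=cloud("wrist",s);save("w5",im)
E
```

```text
[-4.07936801  1.13761025  0.95377804] [ 0.5551707  -0.01811494  0.40027448]
```

View pics/w5.png

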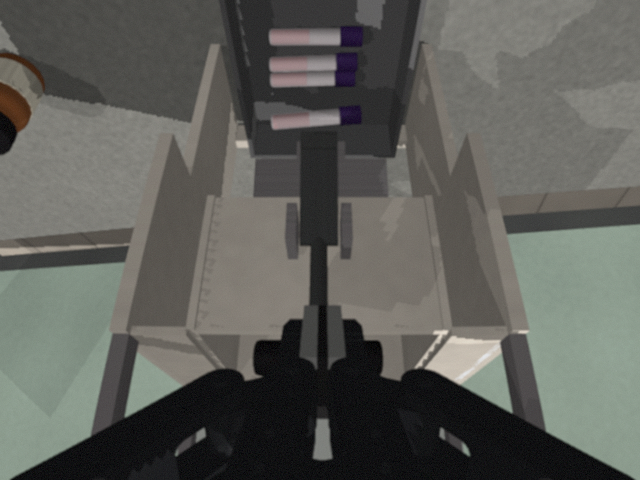

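The floor has dropped and all four tubes lie in the tray at px (315,35), (313,62), (313,78) and (315,118). I'll back out.

Request:
play_rows --plan "0.8 0 -0.7 0 0 0 0; 2 0 -1.7 0 0 0 0; 3.5 0 -2.9 0 0 0 0; 5 0 -5 0 0 0 0; 6 0 -8 0 0 0 0; 6 0 -11 0 0 0 0; 6 0 -11 0 0 0 0; 6 0 -11 0 0 0 0; 6 0 -11 0 0 0 0; 6 0 -11 0 0 0 0; 6 0 -11 0 0 0 0; 6 0 -11 0 0 0 0"

```text
time_s: 12.1
tcp_pos: [0.4385, -0.0007, 0.4414]
tool_rot: [0.178, 2.404, -0.07]
contact_force: [0.4, 0.3, -0.3]
gripper_width: -0.0001
finger_force: 0.0
```

```bash
python3 - <<'E'
from h import *
s=state();print(s["time_s"],s["contact_force"],s["tcp_pos"])
im,W=cloud("wrist",s);save("w6",im)
im,W=cloud("top",s)
q=W[(abs(W[...,1]+.03)<.03)&(W[...,2]>.06)&(W[...,2]<.075)&(W[...,0]<.66)&(W[...,0]>.5)];print("tab",len(q),np.median(q,0) if len(q) else 0)
E
```

```text
12.1 [ 0.40348207  0.33317573 -0.28478325] [ 0.4385291  -0.00067569  0.4414155 ]
tab 51 [ 0.62307491 -0.02679262  0.06655424]
```

View pics/w6.png

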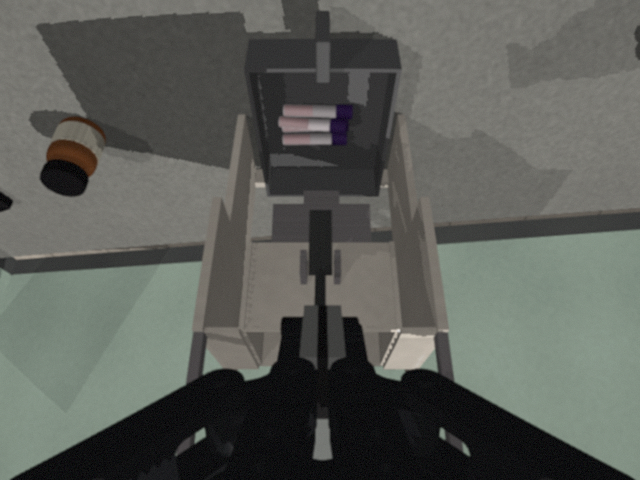

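Three tubes are plain at (315,112), (313,126) and (313,140). The fourth seems to be overlapping the middle one. I'll wait for them to settle, then take one enlarged look.

Request:
play_rows --plan "0 0 0 0 0 0 0; 0 0 0 0 0 0 0; 0 0 0 0 0 0 0; 0 0 0 0 0 0 0; 0 0 0 0 0 0 0; 0 0 0 0 0 0 0; 0 0 0 0 0 0 0; 0 0 0 0 0 0 0; 0 0 0 0 0 0 0; 0 0 0 0 0 0 0; 0 0 0 0 0 0 0; 0 0 0 0 0 0 0; 0 0 0 0 0 0 0; 0 0 0 0 0 0 0; 0 0 0 0 0 0 0; 0 0 0 0 0 0 0; 0 0 0 0 0 0 0; 0 0 0 0 0 0 0; 0 0 0 0 0 0 0; 0 0 0 0 0 0 0"

```text
time_s: 14.2
tcp_pos: [0.4382, -0.0006, 0.442]
tool_rot: [0.178, 2.403, -0.069]
contact_force: [0.9, 0.2, -0.4]
gripper_width: 0.0002
finger_force: 0.0
```

```bash
python3 - <<'E'
from h import *
s=state();im,W=cloud("wrist",s);im2,_=cloud("wrist",s)
print("diff",np.abs(im.astype(int)-im2)[60:200,240:400].mean())
c=lambda i:cv2.resize(i[60:200,240:400],None,fx=2.4,fy=3.5,interpolation=2)
save("w7",np.hstack([c(cv2.imread("pics/w6.png")[...,::-1]),c(im)]))
m=(im[...,0]>im[...,1]+8)&(W[...,0]>.6)&(W[...,0]<.85)&(abs(W[...,1]+.04)<.08);m[:60]=0;m[200:]=0;q=W[m];print(len(q),q.min(0),q.max(0))
E
```

```text
diff 2.1827232142857143
1598 [ 0.7055899  -0.09455831  0.00428526] [ 0.77856341 -0.01158711  0.03670666]
```

View pics/w7.png

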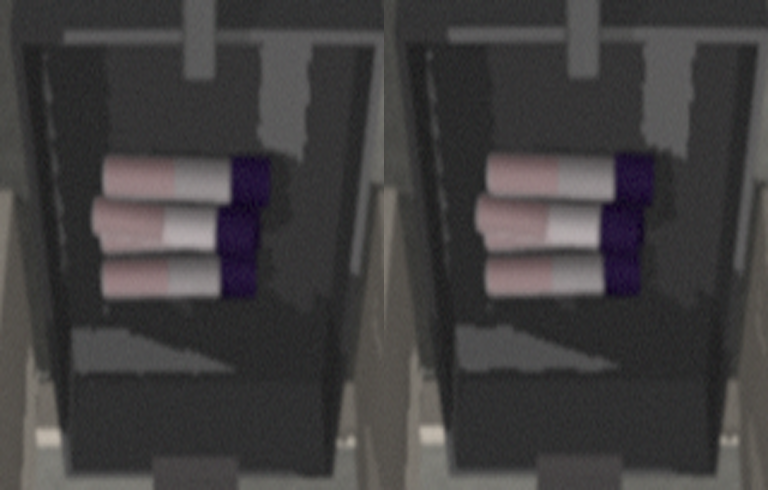

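The fourth tube lies on top of the middle one, with its top at z 37 mm, below the 45 mm rim. The picture hasn't changed in over 2 s, so the tubes are at rest.

```bash
python3 -c "from plant import *;print(job_done())"
```

```text
the job is handed in; nothing more can be done
None
```

I handed the job in: the tray is home against the stop, the hopper floor is open, all four tubes lie still in the tray below its rim, and the arm is clear; no verdict came back.

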